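# Open the latched sample carrier and hold its gate wide

## Robot

A 6-joint arm with a two-finger parallel gripper is mounted at the origin on a cart in front of the work surface, level with it; the furniture and walls round the work are solid. World frame = base frame: x ahead of the robot, y to its left, z up, the work surface at z = 0. Lengths are in m, angles in rad, forces in N, time in s.
With the tool pointing down it reaches from about 0.375 to 0.825 m from the base axis. Payload 5.5 kg.
Tool frame: the origin (TCP) lies at the very end of the fingers, on their centre line; the grasp point (between the pads) lies 19 mm behind it (env.grip_point_offset is the distance from the TCP to the grasp point, in m); z points along the fingers, y is the line along which they close (so a half turn about z gives the same grasp; the last joint's range is limited). The gripper opens to 85 mm and grips with 20 to 120 N. Pads are 22 mm wide; open, the fingers measure 114 mm over their backs; the gripper's body (76 mm by 85 mm) begins 54 mm behind the grasp point. The pads swing forward as they close: fully open they stand 13 mm farther back than shut.
Start: joints at [1.248, 0.314, -0.047, 1.21, 0, 1.571], TCP at [0.19, 0.569, 0.231] pointing down, gripper open.
Joint ranges: [-2.67, 2.67], [-0.69, 1.73], [-1.03, 1.25], [-2.08, 2.16], [-1.42, 1.45], [-3.14, 3.14]. Speed limits (rad/s): [2.39, 2.39, 3.01, 3.14, 3.14, 3.14].

## Interface

Orientations are given as [roll, pitch, yaw] about the fixed x, y, z axes, in that order (R = Rz(yaw) Ry(pitch) Rx(roll)).
In Python, from plant import env, cams gives the robot as it stands. The module is installed in compiled form; this text tells all that it offers. Calls block until the motion is done:
- env.move_to(position, orientation): joint-space move of the TCP to a pose.
- env.move_straight(position, frame=None, max_speed=0.15, until_force=None): straight line of the TCP; frame=None keeps the orientation; max_speed is the mean speed in m/s. With until_force (N) it stops when the force on the tool has changed by that much, and returns True; else False.
- env.move_j(angles): joint-space move.
- env.grip(opening): finger opening in m; the grip force is fixed at half the most; returns when the fingers have stopped.
- env.pause(seconds).
- env.solve_ik(position, orientation): joint angles nearest the present ones, or None.
- env.observe(): the state.
- cams.snapshot(name): name is "scene" or "top"; returns the picture (400x640x3 uint8, blue, green, red); there is no depth.
- cams.camera_model(name): a dict with "fx", "fy", "cx", "cy" (pixels), "k1" (the pictures are not rectified: a ray, as slopes to the right and down, at radius r is drawn at 1 + k1 r^2 times it, then the intrinsics apply), "view" (4x4, takes a point from world to camera coordinates). Camera axes: x right, y down, z forward; pixel columns grow to the right and rows downward; lengths in m; the calibration is good to about 2 mm. A picture is of the moment at which its call begins. camera_model takes no time and is no camera call.
A pose or a line that the arm cannot do raises env.IKError and nothing moves.
- env.sign_off(): hands the job in; it is judged then, once.
The state is a dict: "t": time; "q": joint angles; "qd": joint speeds; "joint_torque": joint torques, N m; "ee_pos": TCP position; "tcp_rot": TCP orientation; "wrist_force": force on the tool from outside, world axes, zero at the start; "wrist_torque": the same for the moment, N m; "finger_gap": finger opening in m; "finger_force": force on a finger pad.
Only numpy, scipy, OpenCV 4.12 (cv2) and the standard library are available. Lean on these libraries where they do the work, as an engineer would, in place of code of your own. Each camera call takes 0.05 s, during which the arm holds its last target. There are 200 camera calls.

## Task

Open the sample carrier so that a colleague can take the vials out: lift its loose grey lid off by the knob and set it down gently, flat in the middle of the blue mat, then squeeze the yellow catch fully together, and after it the red catch. Swing the gate by its blue upright handle past its detent until it stands wide open, square to the carrier's front, and finish while still holding it there, because it springs back if let go. Leave the other things on the bench where they are.

Things in the scene. Friction and masses are not known exactly. Their poses are not given: they have to be found in the camera images.
- carrier: White sample carrier fixed to the bench, 172 (x) x 220 (y) mm, walls 160 mm high, amber vials in it. Origin: centre of its underside, +z up. Its own -x side is the front, closed by the gate. The front rail with the two catches has its top at 120 mm and runs along y, x = -84 to -54 mm; the side walls beside it are also 120 mm high.
- lid: Loose flat grey lid, 176 (x) x 232 (y) mm, about 0.25 kg, with a black round knob 28 mm across. It lies on the carrier over the catches and lifts straight up. Origin: on the knob's axis, at the lid's lowest face (ribs, 8 mm below the plate); plate top 18 mm, knob top 48 mm above the origin. Axes as the carrier's while on it.
- mat: Flat blue mat fixed on the bench, 250x210 mm, 3 mm thick, bare. Origin: centre of its underside. Lid lying on it: lid origin about 3 mm above the bench.
- yellow_grip (a point): Middle between the yellow catch's two upright tabs once fully squeezed, 18 mm above the rail. Axes as the carrier's; squeeze along y. Tabs 30 mm high, 22 along x, 9 thick. The -y tab is fixed, outer face always 10.5 mm from here; the +y tab slides, outer face 24.5 mm from here at rest, 10.5 squeezed. Yellow and red may be either way round on the rail, 90 mm apart.
- red_grip (a point): The same point of the red catch, which is built exactly like the yellow one.
- yellow_tab (a joint): Travel of the sliding yellow tab, m: about 0 at rest, 0.014 fully squeezed. It slides with about 5 N of friction and stays where it is pushed. Its hook lets go of the gate beyond 0.009.
- red_tab (a joint): Travel of the sliding red tab, m; as the yellow one.
- gate (a joint): Opening of the gate, rad: 0 shut, at most 1.62. Seen from above it opens clockwise about the hinge, out from the carrier's front. A sprung detent resists between about 0.35 and 0.6 (about 2 N at the handle), is passed beyond 0.8; a spring pulls toward shut (about 1 N at the handle when wide), so if let go it falls back to the detent, about 0.8.
- gate_handle (a point): On the axis of the gate's blue upright round handle, 16 mm across, 13 mm below its top; the free handle above its bracket is 64 mm long. It stands 50 mm in front of the gate. Moves with the gate; 177 mm from the hinge axis.
- gate_hinge (a point): On the gate's upright hinge axis, at the height of gate_handle.
- timer: Bystander: white kitchen-style timer, 69x69x17 mm; leave it where it is. Origin: centre of its underside.
- weight_brass: Bystander: brass test weight, 38 mm across, 48 tall; leave it where it is. Origin: centre of its underside.
- weight_steel: Bystander: steel test weight, 31 mm across, 40 tall; leave it where it is. Origin: centre of its underside.
- tip_box: Bystander: tip box with teal lid, 122x82x65 mm; leave it where it is. Origin: centre of its underside.
- remote: Bystander: white remote control, 41x105x16 mm; leave it where it is. Origin: centre of its underside.
- beaker: Bystander: small clear beaker, 45 mm across, 58 tall; leave it where it is. Origin: centre of its underside.

How it is judged:
On the way, in this order (a step that is already met when the one before it is completed fails the run):
1. the lid lies flat in the middle of the mat, let go (horizontal distance between lid and mat below 0.06 m and height (world z) of lid below 0.01 m and angle between lid's own z axis and vertical below 0.08 rad and contact force between the fingers and lid below 0.1 N and value of joint each of yellow_tab, red_tab below 0.004 m), for 0.2 s.
2. the yellow catch is squeezed while the red one is still at rest (value of joint yellow_tab above 0.011 m and value of joint red_tab below 0.004 m), for 0.2 s.
3. the red catch is squeezed too, the gate still shut (value of joint each of yellow_tab, red_tab above 0.011 m and value of joint gate below 0.15 rad), for 0.2 s.
4. the gate is past its detent (value of joint gate above 0.9 rad), for 0.1 s.
At the end, for the whole second after the job is handed in: The fingers hold the gate (more than 0.3 N on it) at rest, open by more than 1.25 rad, nothing else propping it; both catches are squeezed (over 9 mm); the lid lies flat and still on the mat, its middle within 60 mm of the mat's. The program ends holding the gate (horizontal distance between lid and mat below 0.06 m and height (world z) of lid below 0.01 m and angle between lid's own z axis and vertical below 0.08 rad and value of joint gate above 1.25 rad and velocity of joint gate between -0.15 and 0.15 rad/s and contact force between the fingers and gate above 0.3 N and contact force between gate and lid below 0.05 N and value of joint each of yellow_tab, red_tab above 0.009 m and linear speed of lid below 0.02 m/s); the arm keeps its last pose, push and grip.
It fails at once if a bystander is moved by more than 30 mm (distance of any of timer, weight_brass, weight_steel, tip_box, remote, beaker from where it was at the start of the episode above 0.03 m).
It fails at once if the lid is dropped (falls free, faster than 0.5 m/s) (contact force between the fingers and lid below 0.05 N and linear speed of lid above 0.5 m/s).
It also fails if it takes over 72 s, if anything falls off the work surface, if the arm or the gripper's body presses on something with over 40 N, if the wrist force passes 120 N, or if a joint passes its speed limit or range.

## Working session

There is one attempt and no reset: what is moved stays moved. The work goes in short steps, each a Python script; the robot and the scene stay as the last script left them, time stands still between calls to the robot, and variables do not carry over. Pictures are saved under pics/ and viewed, at most 10 in all, crops included, and the job is handed in when it is done.

```bash
mkdir -p pics
cat > h.py <<'E'
import numpy as np, cv2
from plant import env, cams
def ray(name,u,v):
    m=cams.camera_model(name); d=np.array([(u-m["cx"])/m["fx"],(v-m["cy"])/m["fy"]])
    K=np.array([[m["fx"],0,m["cx"]],[0,m["fy"],m["cy"]],[0,0,1.]])
    p=cv2.undistortPoints(np.array([[[u,v]]],float),K,np.array([m["k1"],0,0,0.]))[0,0]
    # k1 r^2 applied to ideal radius = OpenCV model
    V=np.array(m["view"]); R,t=V[:3,:3],V[:3,3]
    return -R.T@t, R.T@np.array([p[0],p[1],1.])
def onz(name,u,v,z):
    o,d=ray(name,u,v); return o+d*(z-o[2])/d[2]
def proj(name,P):
    m=cams.camera_model(name);V=np.array(m["view"])
    K=np.array([[m["fx"],0,m["cx"]],[0,m["fy"],m["cy"]],[0,0,1.]])
    return cv2.projectPoints(np.array([P],float),cv2.Rodrigues(V[:3,:3])[0],V[:3,3],K,np.array([m["k1"],0,0,0.]))[0][0,0]
def two(a,b):
    (o1,d1),(o2,d2)=ray("top",*a),ray("scene",*b)
    s=np.linalg.lstsq(np.c_[d1,-d2],o2-o1,rcond=None)[0]
    p,q=o1+s[0]*d1,o2+s[1]*d2
    return (p+q)/2,np.linalg.norm(p-q)
E
python3 - <<'E'
from h import *
for n in("scene","top"):
    cv2.imwrite(f"pics/{n}0.png",cams.snapshot(n)); m=cams.camera_model(n); print(n,{k:m[k] for k in("fx","cx","cy","k1")},ray(n,320,200))
s=env.observe();print(s["t"],s["ee_pos"],s["tcp_rot"])
E
```

```text
scene {'fx': 502.2487900714059, 'cx': 321.0231838099212, 'cy': 198.58401210829874, 'k1': 0.033191058270210946} (array([-0.26556304,  1.24261718,  0.72320368]), array([ 0.54065616, -0.73590802, -0.40760569]))
top {'fx': 380.16197145025524, 'cx': 315.99250136457454, 'cy': 207.21116070836436, 'k1': -0.04635743805458855} (array([0.32343449, 0.11446344, 1.21749538]), array([ 0.23839022,  0.02098165, -0.97118527]))
0.1 [0.19018458 0.56853135 0.23052014] [-3.14008009e+00  2.86121626e-05  2.81881194e+00]
```

View pics/scene0.png

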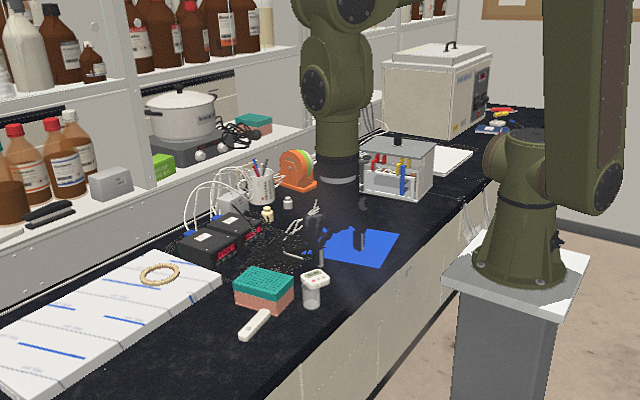

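View pics/top0.png

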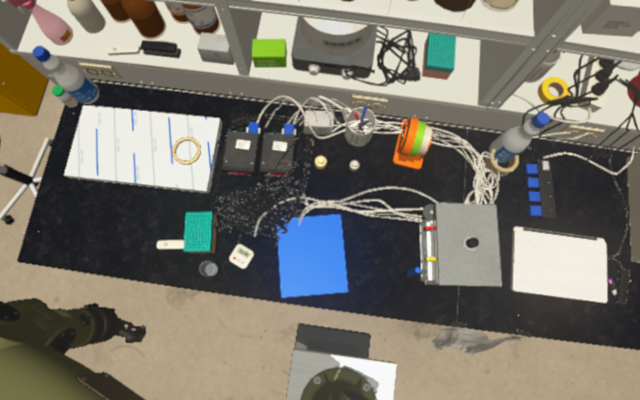

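The scene view shows the carrier at about (398,165): knob (397,139), red and yellow tabs around (378,160), blue handle (402,180). In the top view the lid is around (465,245) with the knob at (472,243), red at (431,228), yellow at (431,260), the blue handle at (417,270) and the mat at (312,256). The carrier's front faces world +y.

Run:
```python
from h import *
T=cv2.imread("pics/top0.png");S=cv2.imread("pics/scene0.png")
def blobs(im,lo,hi,box,hsv=True,n=3,mina=6):
    x0,y0,x1,y1=box; c=im[y0:y1,x0:x1]; c=cv2.cvtColor(c,cv2.COLOR_BGR2HSV) if hsv else c
    m=cv2.inRange(c,np.array(lo),np.array(hi)); k,l,st,ce=cv2.connectedComponentsWithStats(m)
    o=sorted(range(1,k),key=lambda i:-st[i,4])[:n]
    return [(np.round(ce[i]+[x0,y0],1),st[i,:4]+[x0,y0,0,0],st[i,4]) for i in o if st[i,4]>=mina],m
def rect(im,lo,hi,box):
    _,m=blobs(im,lo,hi,box); cs=cv2.findContours(m,0,2)[0]; r=cv2.minAreaRect(max(cs,key=cv2.contourArea)); return cv2.boxPoints(r)+[box[0],box[1]],r
b,r=rect(T,(105,120,60),(125,255,255),(265,200,360,310))
P=[onz("top",*p,.003) for p in b]; print("mat",np.mean(P,0),np.round(P,3))
b,r=rect(T,(0,0,90),(180,60,170),(418,195,510,295)); print("lidpx",b)
P=[onz("top",*p,.168) for p in b]; print("lid",np.mean(P,0),np.round(P,3))
kt=blobs(T,(0,0,0),(180,255,60),(455,228,490,260))[0]; ks=blobs(S,(0,0,0),(180,255,60),(385,128,412,150))[0]
print("knob",kt,ks)
for n,im,bx in(("T",T,(405,200,445,295)),("S",S,(355,140,440,205))):
    for c,lo,hi in(("red",(0,120,80),(8,255,255)),("red2",(172,120,80),(180,255,255)),("yel",(20,120,100),(35,255,255)),("blue",(100,130,60),(128,255,255))): print(n,c,blobs(im,lo,hi,bx)[0])
cv2.imwrite("pics/c0.png",np.hstack([cv2.resize(S[120:210,345:445],None,fx=4,fy=4),cv2.resize(T[195:295,405:505],(400,360))]))
```

```text
mat [0.44087461 0.14489602 0.003     ] [[0.542 0.284 0.003]
 [0.592 0.063 0.003]
 [0.338 0.01  0.003]
 [0.291 0.222 0.003]]
lidpx [[418. 195.]
 [501. 195.]
 [501. 286.]
 [418. 286.]]
lid [ 0.52274873 -0.26586268  0.168     ] [[ 0.634 -0.139  0.168]
 [ 0.668 -0.378  0.168]
 [ 0.409 -0.387  0.168]
 [ 0.379 -0.159  0.168]]
knob [(array([471.9, 242.4]), array([467, 239,  11,   8]), np.int32(67))] [(array([397.4, 136.9]), array([385, 132,  27,  14]), np.int32(160))]
T red [(array([429.5, 227.8]), array([424, 226,  12,   5]), np.int32(39))]
T red2 []
T yel [(array([430.9, 258.9]), array([425, 257,  12,   4]), np.int32(38))]
T blue [(array([413.8, 270.3]), array([407, 266,  14,   8]), np.int32(76))]
S red [(array([374.3, 161.3]), array([371, 154,   9,  17]), np.int32(56)), (array([383.6, 159.1]), array([382, 155,   4,   9]), np.int32(31))]
S red2 []
S yel [(array([398.9, 165.1]), array([395, 157,   9,  18]), np.int32(60)), (array([408.4, 162.8]), array([407, 159,   4,   9]), np.int32(31))]
S blue [(array([402. , 179.7]), array([400, 165,   6,  31]), np.int32(119))]
```

View pics/c0.png

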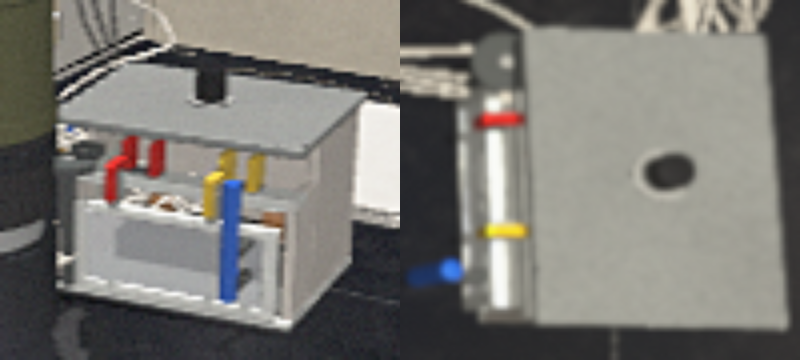

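The crop shows the lid's plate overhanging behind the catches. In the scene view the knob is at about (397.5,141). In the top view the lid corners are about (435.5,202), (497,205), (502,286) and (436,285).

Run:
```python
from h import *
k=two((471.9,242.4),(397.5,141)); print("knob",k)
T=cv2.imread("pics/top0.png")
C=np.array([onz("top",*p,.170) for p in((435.5,201.9),(497,204.7),(502,286.1),(436.3,285.3))]); print(C.mean(0),C.round(3))
e=C[1]+C[2]-C[0]-C[3]; print("lid yaw",np.arctan2(e[1],e[0])); e=C[0]+C[1]-C[2]-C[3]; print(" from y",np.arctan2(e[1],e[0])-np.pi/2)
h=cv2.cvtColor(T,cv2.COLOR_BGR2HSV)[200:310,265:360]; m=cv2.inRange(h,(105,120,60),(125,255,255))
c=max(cv2.findContours(m,0,2)[0],key=cv2.contourArea)+[265,200]
W=np.array([onz("top",*p[0],.003)[:2] for p in c],np.float32); r=cv2.minAreaRect(W); print("mat",r)
for y in (-np.pi,-np.pi/2,0,np.pi/2):
  for p in (k[0][:2],r[0]): 
    for z in(.05,.18,.3):
      q=env.solve_ik([*p,z],[np.pi,0,y]); print(round(y,2),z,None if q is None else np.round(q,2))
```

```text
knob (array([ 0.5162425 , -0.29431335,  0.18272591]), np.float64(0.00041845317009832984))
[ 0.51356698 -0.28835652  0.17      ] [[ 0.62  -0.19   0.17 ]
 [ 0.637 -0.367  0.17 ]
 [ 0.409 -0.389  0.17 ]
 [ 0.388 -0.208  0.17 ]]
lid yaw -1.4652976658858914
 from y -1.4818804271492108
mat ((0.4411470890045166, 0.14421460032463074), (0.25909608602523804, 0.21923337876796722), 12.485435485839844)
-3.14 0.05 [-0.52  0.43 -0.31  0.83  0.   -0.52]
-3.14 0.18 [-0.52  0.33 -0.15  1.1   0.   -0.52]
-3.14 0.3 [-0.52  0.29  0.07  1.36  0.   -0.52]
-3.14 0.05 [ 0.32  0.22 -0.62  0.73  0.    0.32]
-3.14 0.18 [ 0.32  0.09 -0.45  1.04  0.    0.32]
-3.14 0.3 [ 0.32  0.04 -0.23  1.31  0.    0.32]
-1.57 0.05 [-0.52  0.43 -0.31  0.83  0.   -2.09]
-1.57 0.18 [-0.52  0.33 -0.15  1.1   0.   -2.09]
-1.57 0.3 [-0.52  0.29  0.07  1.36  0.   -2.09]
-1.57 0.05 [ 0.32  0.22 -0.62  0.73  0.   -1.25]
-1.57 0.18 [ 0.32  0.09 -0.45  1.04  0.   -1.25]
-1.57 0.3 [ 0.32  0.04 -0.23  1.31  0.   -1.25]
0 0.05 [-0.52  0.43 -0.31  0.83  0.    2.62]
0 0.18 [-0.52  0.33 -0.15  1.1   0.    2.62]
0 0.3 [-0.52  0.29  0.07  1.36  0.    2.62]
0 0.05 [ 0.32  0.22 -0.62  0.73  0.   -2.83]
0 0.18 [ 0.32  0.09 -0.45  1.04  0.   -2.83]
0 0.3 [ 0.32  0.04 -0.23  1.31  0.   -2.83]
1.57 0.05 [-0.52  0.43 -0.31  0.83  0.    1.05]
1.57 0.18 [-0.52  0.33 -0.15  1.1   0.    1.05]
1.57 0.3 [-0.52  0.29  0.07  1.36  0.    1.05]
1.57 0.05 [ 0.32  0.22 -0.62  0.73  0.    1.89]
1.57 0.18 [ 0.32  0.09 -0.45  1.04  0.    1.89]
1.57 0.3 [ 0.32  0.04 -0.23  1.31  0.    1.89]
```

Run:
```python
from h import *
yw=1.669; k=[.516,-.293]
env.grip(.085); env.move_to([*k,.30],[np.pi,0,yw])
hit=env.move_straight([*k,.178],max_speed=.12,until_force=6); s=env.observe(); print(hit,s["ee_pos"],s["t"])
g=env.grip(.0); s=env.observe(); print(s["finger_gap"],s["finger_force"],s["wrist_force"])
z0=s["ee_pos"][2]
env.move_straight([*k,z0+.06],max_speed=.06); s=env.observe(); print(s["wrist_force"],s["wrist_torque"],s["finger_gap"],s["t"])
env.move_straight([*k,.33],max_speed=.12)
cv2.imwrite("pics/l.png",cams.snapshot("scene")); print(env.observe()["t"])
```

```text
False [ 0.51653265 -0.29328142  0.17887635] 4.7167
0.026254816838896335 59.19113337993622 [-0.82249189 -0.02253193  3.4809377 ]
[ 0.99595966  0.70181952 -2.74648276] [ 0.01016822 -0.00063729  0.04154208] 0.02595833661066426 6.45
7.4083
```

View pics/l.png

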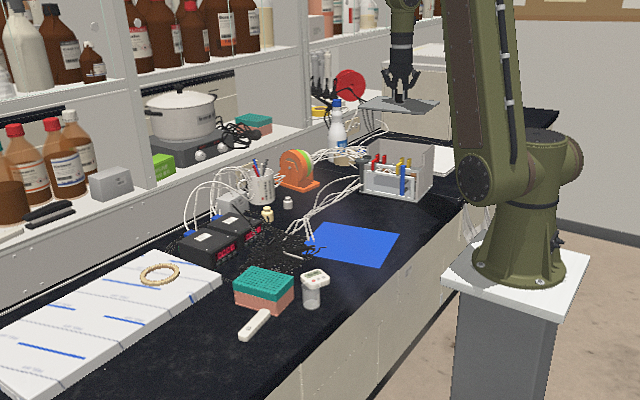

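The lid hangs level in the fingers at about (398,104) and the carrier is open, with the catches visible at (378,160) and (402,165). Placing it now.

Run:
```python
from h import *
yw=1.669+.12; m=[.441,.144]
env.move_to([*m,.30],[np.pi,0,yw])
env.move_straight([*m,.06],max_speed=.12)
hit=env.move_straight([*m,.022],max_speed=.025,until_force=4); s=env.observe(); print(hit,s["ee_pos"],s["wrist_force"])
env.grip(.085); env.pause(.1)
s=env.observe(); p=s["ee_pos"]; env.move_straight([p[0],p[1],.25],max_speed=.15); print(env.observe()["t"])
env.pause(.1)
for n in("scene","top"): cv2.imwrite(f"pics/{n}1.png",cams.snapshot(n))
S=cv2.imread("pics/scene1.png");T=cv2.imread("pics/top1.png")
a=cv2.resize(S[135:210,350:440],(480,400),interpolation=cv2.INTER_CUBIC);b=cv2.resize(T[195:295,400:480],(320,400),interpolation=cv2.INTER_CUBIC)
c=cv2.resize(S[200:290,280:420],(400,200)); d=cv2.resize(T[195:315,250:370],(400,200))
cv2.imwrite("pics/c1.png",np.vstack([np.hstack([a,b]),np.hstack([c,d])]))
def bl(im,lo,hi,box):
    x0,y0,x1,y1=box; mm=cv2.inRange(cv2.cvtColor(im[y0:y1,x0:x1],cv2.COLOR_BGR2HSV),lo,hi); k,l,st,ce=cv2.connectedComponentsWithStats(mm)
    return [(np.round(ce[i]+[x0,y0],1),st[i]+[x0,y0,0,0,0]) for i in range(1,k) if st[i,4]>5]
for n,im,bx in(("T",T,(405,200,465,295)),("S",S,(355,140,440,205))):
    for cn,lo,hi in(("red",(0,120,80),(8,255,255)),("yel",(20,120,100),(35,255,255)),("blue",(100,130,60),(128,255,255))): print(n,cn,bl(im,lo,hi,bx))
```

```text
True [0.44085998 0.14395551 0.02947493] [ 0.22783942 -0.91297577  5.80343397]
14.6417
T red [(array([434.9, 227.8]), array([424, 226,  23,   4,  73])), (array([442.6, 236. ]), array([438, 234,  10,   4,  30]))]
T yel [(array([436.6, 258.9]), array([425, 257,  24,   4,  71])), (array([443.8, 267.7]), array([439, 266,  10,   4,  31]))]
T blue [(array([413.7, 270.2]), array([407, 266,  14,   8,  72]))]
S red [(array([374.5, 160.9]), array([371, 154,   9,  17,  57])), (array([383.5, 158.9]), array([382, 155,   4,   9,  33]))]
S yel [(array([399.1, 164.7]), array([395, 157,   9,  18,  62])), (array([408.3, 162.4]), array([406, 158,   5,  10,  34]))]
S blue [(array([402. , 179.8]), array([400, 165,   5,  31, 118]))]
```

View pics/c1.png

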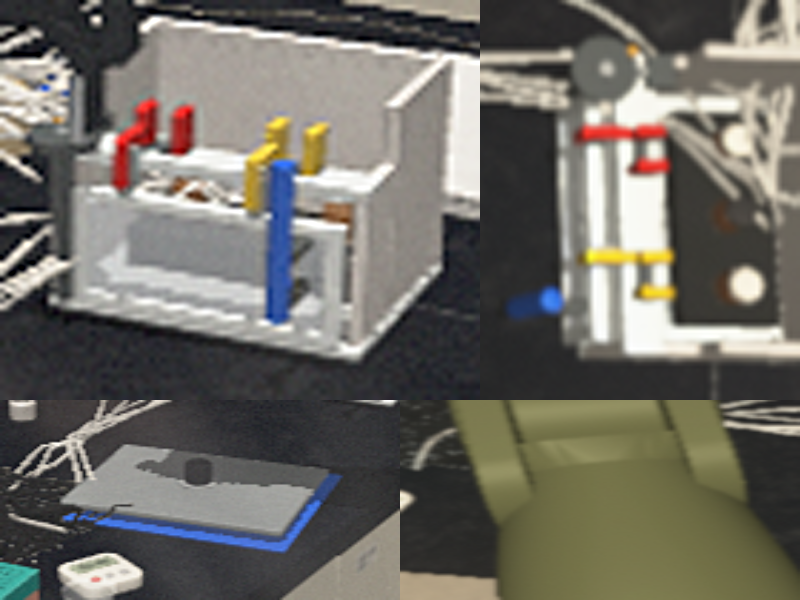

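The lid lies flat on the mat with the knob centred at about (200,470) in the crop. All tabs are visible and at rest, the handle top is at top-view pixel (417.7,269.5) and scene pixel (403,166), and the dark grey hinge post stands at the red end.

Run:
```python
from h import *
yaw=-1.473; X=np.array([np.cos(yaw),np.sin(yaw),0]);Y=np.array([-np.sin(yaw),np.cos(yaw),0])
for n,a,b in(("red",(442.6,236.),(383.5,158.9)),("yel",(443.8,267.7),(408.3,162.4))):
    p=onz("top",*a,.148); print(n,p,two(a,b)); print(" grip",p+.006*Y)
r=onz("top",442.6,236.,.148)-onz("top",443.8,267.7,.148); print("dist",np.linalg.norm(r),"yaw",np.arctan2(r[1],r[0])-np.pi/2)
h=two((417.75,269.5),(403.1,166.8)); print("handle top",h)
k=np.array([.5165,-.2933,0])
for n,p in(("h",h[0]),("r",onz("top",442.6,236.,.148)),("y",onz("top",443.8,267.7,.148))): print(n,"carrier-frame",(p-k)@X,(p-k)@Y)
```

```text
red [ 0.52951138 -0.22314879  0.148     ] (array([ 0.53311344, -0.2274848 ,  0.13306233]), np.float64(0.0016339920816306802))
 grip [ 0.53548271 -0.22256295  0.148     ]
yel [ 0.44032181 -0.23260848  0.148     ] (array([ 0.44252647, -0.23671808,  0.13421622]), np.float64(0.0015723345161383654))
 grip [ 0.44629314 -0.23202264  0.148     ]
dist 0.08968982396618977 yaw -1.4651286700625148
handle top (array([ 0.42536489, -0.16092074,  0.14557225]), np.float64(0.0009304493333341136))
h carrier-frame -0.1406452001422962 -0.07777406098602127
r carrier-frame -0.06854556836259755 0.019798809434637243
y carrier-frame -0.06783959745624886 -0.06988823605224173
```

Run:
```python
from h import *
yw=-1.467+np.pi; Y=np.array([.9946,.1036])
for n,p in(("yel",[.4463,-.2325]),("red",[.5355,-.2230])):
    p=np.array(p); a=p+.005*Y; c=p-.001*Y
    env.move_to([*a,.21],[np.pi,0,yw]); env.grip(.06)
    hit=env.move_straight([*a,.126],max_speed=.1,until_force=8); print(n,hit,env.observe()["ee_pos"])
    if hit: break
    env.grip(.048); env.move_straight([*c,.126],max_speed=.05); 
    env.grip(.0); s=env.observe(); print(s["finger_gap"],s["finger_force"],s["wrist_force"],s["ee_pos"],s["t"])
    env.pause(.3); env.grip(.05); s=env.observe(); q=s["ee_pos"]
    env.move_straight([*q[:2],.21],max_speed=.15)
env.grip(.06)
o=env.observe()["ee_pos"]; env.move_straight([o[0]-.05,o[1]+.0,.30])
for n in("scene","top"): cv2.imwrite(f"pics/{n}2.png",cams.snapshot(n))
S=cv2.imread("pics/scene2.png");T=cv2.imread("pics/top2.png")
a=cv2.resize(S[135:210,350:440],(480,400),interpolation=cv2.INTER_CUBIC);b=cv2.resize(T[195:295,400:480],(320,400),interpolation=cv2.INTER_CUBIC)
cv2.imwrite("pics/c2.png",np.hstack([a,b])); print(env.observe()["t"])
```

```text
yel False [ 0.45174213 -0.23223647  0.12656653]
0.01915158459017944 59.63100847788155 [2.60847371 1.15916607 6.70425113] [ 0.44725247 -0.23291199  0.12735036] 18.525
red False [ 0.54100643 -0.2226854   0.12668816]
0.019263327229961977 59.56985697615892 [4.60244652 0.96654745 5.86354399] [ 0.53675578 -0.22328764  0.12752345] 22.575
25.1917
```

View pics/c2.png

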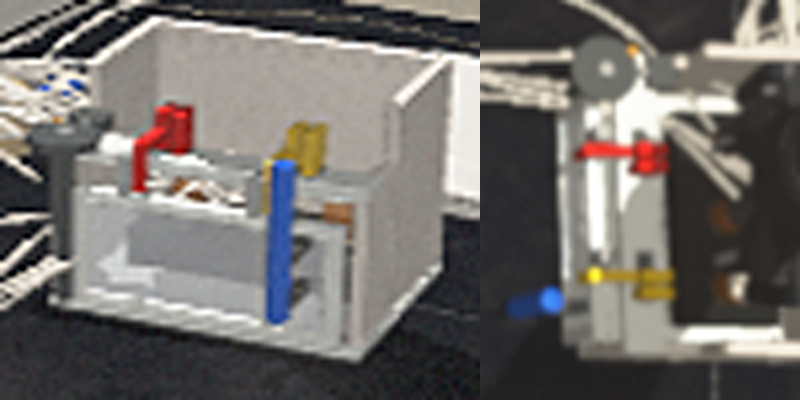

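Both catches are squeezed: each pair of tabs is now touching in both views, at about (175,130) red and (308,150) yellow in the crop. Next is the gate.

Run:
```python
from h import *
yc=-1.467; X=np.array([np.cos(yc),np.sin(yc)]);Y=np.array([-np.sin(yc),np.cos(yc)])
p=two((417.75,269.5),(403.1,166.8))[0][:2]
H=p+.05*X+.1698*Y; print("handle",p,"hinge",H,"hinge px",proj("top",[*H,.13]))
z=.108
env.move_to([*p,.21],[np.pi,0,yc+np.pi]); env.grip(.055)
hit=env.move_straight([*p,z],max_speed=.1,until_force=6); print(hit,env.observe()["ee_pos"])
if not hit:
    env.grip(.024); s=env.observe(); print(s["finger_gap"],s["wrist_force"])
    for th in np.arange(.1,1.501,.1):
        c,sn=np.cos(th),np.sin(th); v=np.array([[c,sn],[-sn,c]])@(p-H)
        env.move_straight([*(H+v),z],[np.pi,0,yc+np.pi-th],max_speed=.07)
        s=env.observe(); print(round(th,1),np.round(s["wrist_force"],1),round(s["finger_force"],1),round(s["t"],1))
        if np.linalg.norm(s["wrist_force"][:2])>25: break
for n in("scene","top"): cv2.imwrite(f"pics/{n}3.png",cams.snapshot(n))
S=cv2.imread("pics/scene3.png");T=cv2.imread("pics/top3.png")
cv2.imwrite("pics/c3.png",np.hstack([cv2.resize(S[90:240,290:450],(427,400)),cv2.resize(T[180:320,370:490],(343,400))]))
```

```text
handle [ 0.42536489 -0.16092074] hinge [ 0.59943153 -0.19305865] hinge px [432.01704984 212.14447965]
False [ 0.42587266 -0.16110121  0.10855687]
0.023783049678610516 [-0.44824554 -0.71497359 -0.50485238]
0.1 [ 0.1 -1.  -0.7] 0.0 27.9
0.2 [ 0.6 -0.3 -0.1] 0.0 28.3
0.3 [ 0.2 -0.1 -0.8] 0.0 28.7
0.4 [-0.1 -0.3 -0.3] 0.0 29.1
0.5 [-0.6  0.3  0.1] 0.0 29.5
0.6 [-1.1 -0.2 -0.3] 0.0 29.9
0.7 [-0.4 -0.3 -0.3] 0.0 30.3
0.8 [-0.1 -0.  -0.5] 0.0 30.7
0.9 [-0.8  0.9  0.5] 0.0 31.1
1.0 [ 0.1 -1.  -0.6] 0.0 31.5
1.1 [ 1.2  0.6 -0.6] 0.0 31.9
1.2 [-0.7  0.1 -0.1] 0.0 32.3
1.3 [ 0.1 -0.6 -0.3] 0.0 32.7
1.4 [-0.4  0.3 -0.3] 0.0 33.1
1.5 [ 0.2 -0.6 -0. ] 0.0 33.5
```

View pics/c3.png

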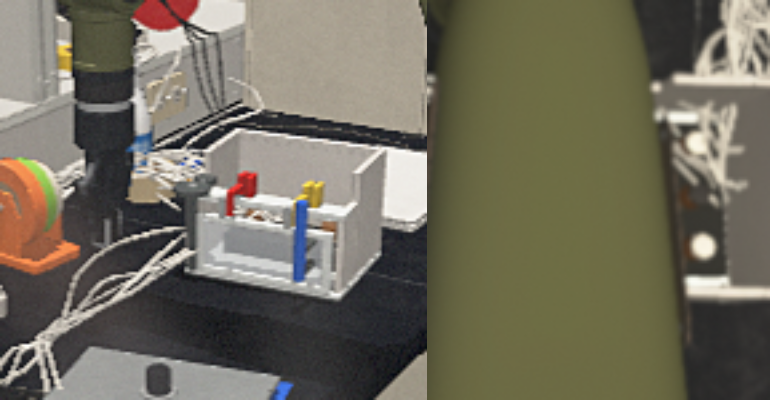

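The gate did not move. The handle is still at (300,240) in the crop and the catches are still squeezed. I had closed the fingers radially instead of along the swing, so the handle slid out between the pads. I'll repeat it with the fingers closing along the tangent.

Run:
```python
from h import *
yc=-1.467; X=np.array([np.cos(yc),np.sin(yc)]);Y=np.array([-np.sin(yc),np.cos(yc)])
p=two((417.75,269.5),(403.1,166.8))[0][:2]; H=p+.05*X+.1698*Y
z=.108; v0=p-H; y0=np.arctan2(-v0[0],v0[1])+np.pi/2; y0=(y0+np.pi/2)%np.pi-np.pi/2; print("yaw",y0)
q=env.observe()["ee_pos"]; env.move_straight([*q[:2],.23],max_speed=.15)
env.move_to([*p,.21],[np.pi,0,y0]); env.grip(.045)
hit=env.move_straight([*p,z],max_speed=.1,until_force=6); print(hit,env.observe()["ee_pos"])
if not hit:
    env.grip(0); s=env.observe(); print("gap",s["finger_gap"],s["finger_force"],s["wrist_force"])
    if s["finger_gap"]>.01:
      env.grip(.021)
      for th in np.arange(.1,1.501,.1):
        c,sn=np.cos(th),np.sin(th); v=np.array([[c,sn],[-sn,c]])@v0
        env.move_straight([*(H+v),z],[np.pi,0,y0-th],max_speed=.07)
        s=env.observe(); print(round(th,1),np.round(s["wrist_force"],1),round(s["finger_force"],1),round(s["t"],1))
        if np.linalg.norm(s["wrist_force"][:2])>25: break
      env.grip(0); s=env.observe(); print("gap",s["finger_gap"],s["finger_force"],s["wrist_force"],s["t"])
for n in("scene","top"): cv2.imwrite(f"pics/{n}4.png",cams.snapshot(n))
S=cv2.imread("pics/scene4.png");T=cv2.imread("pics/top4.png")
cv2.imwrite("pics/c4.png",np.hstack([cv2.resize(S[90:290,260:450],(380,400)),cv2.resize(T[180:320,370:490],(343,400))]))
```

```text
yaw -0.18257393146457535
False [ 0.42589084 -0.16111639  0.10855093]
gap 0.014625152136911639 58.33222210407257 [-1.43391581  1.78970284  6.13368094]
0.1 [-0.3 -0.4  0.2] 0.1 38.1Traceback (most recent call last):
  File "<stdin>", line 14, in <module>
plant.IKError: the arm cannot follow that straight line within its joint ranges
```

Run:
```python
from h import *
s=env.observe(); print(np.round(s["q"],2),s["ee_pos"],s["tcp_rot"],s["t"])
yc=-1.467; X=np.array([np.cos(yc),np.sin(yc)]);Y=np.array([-np.sin(yc),np.cos(yc)])
p=two((417.75,269.5),(403.1,166.8))[0][:2]; H=p+.05*X+.1698*Y; v0=p-H
for th in(0,.1,.2,.5,1,1.5):
    c,sn=np.cos(th),np.sin(th); v=np.array([[c,sn],[-sn,c]])@v0
    for a in(0,np.pi):
        q=env.solve_ik([*(H+v),.108],[np.pi,0,-.1826-th+a]); print(th,round(a,1),None if q is None else np.round(q,2))
```

```text
[-0.32  0.13 -0.58  0.86 -0.    3.1 ] [ 0.42930897 -0.14375998  0.10788861] [ 3.14112867e+00  2.69686708e-04 -2.80799249e-01] 38.0833
0 0 [-0.36  0.14 -0.57  0.86  0.    2.96]
0 3.1 [-0.36  0.14 -0.57  0.86  0.   -0.18]
0.1 0 [-0.32  0.13 -0.58  0.86  0.    3.1 ]
0.1 3.1 [-0.32  0.13 -0.58  0.86  0.   -0.04]
0.2 0 [-0.28  0.13 -0.57  0.86  0.   -3.04]
0.2 3.1 [-0.28  0.13 -0.57  0.86  0.    0.1 ]
0.5 0 [-0.17  0.16 -0.54  0.87  0.   -2.63]
0.5 3.1 [-0.17  0.16 -0.54  0.87  0.    0.51]
1 0 [-0.05  0.27 -0.4   0.9   0.   -2.01]
1 3.1 [-0.05  0.27 -0.4   0.9   0.    1.13]
1.5 0 [-0.03  0.42 -0.18  0.97  0.   -1.49]
1.5 3.1 [-0.03  0.42 -0.18  0.97  0.    1.65]
```

Run:
```python
from h import *
yc=-1.467; X=np.array([np.cos(yc),np.sin(yc)]);Y=np.array([-np.sin(yc),np.cos(yc)])
p=two((417.75,269.5),(403.1,166.8))[0][:2]; H=p+.05*X+.1698*Y; v0=p-H
z=.108; y0=-.1826
env.move_straight([*p,z],[np.pi,0,y0],max_speed=.07); env.grip(.045)
env.move_straight([*p,.19],max_speed=.15); y0+=np.pi; env.move_to([*p,.19],[np.pi,0,y0])
print(np.round(env.observe()["q"],2))
hit=env.move_straight([*p,z],max_speed=.1,until_force=6); print(hit,env.observe()["ee_pos"])
if not hit:
    env.grip(0); s=env.observe(); print("gap",s["finger_gap"],s["finger_force"])
    if s["finger_gap"]>.01:
      env.grip(.021)
      for th in np.arange(.1,1.501,.1):
        c,sn=np.cos(th),np.sin(th); v=np.array([[c,sn],[-sn,c]])@v0
        env.move_straight([*(H+v),z],[np.pi,0,y0-th],max_speed=.07)
        s=env.observe(); print(round(th,1),np.round(s["wrist_force"],1),round(s["finger_force"],1),round(s["t"],1))
        if np.linalg.norm(s["wrist_force"][:2])>25: break
      env.grip(0); s=env.observe(); print("gap",s["finger_gap"],s["finger_force"],s["wrist_force"],s["t"])
for n in("scene","top"): cv2.imwrite(f"pics/{n}4.png",cams.snapshot(n))
S=cv2.imread("pics/scene4.png");T=cv2.imread("pics/top4.png")
cv2.imwrite("pics/c4.png",np.hstack([cv2.resize(S[90:290,260:450],(380,400)),cv2.resize(T[180:320,370:490],(343,400))]))
```

```text
[-0.36  0.06 -0.45  1.06  0.   -0.18]
False [ 0.42583699 -0.16109253  0.10851161]
gap 0.014767019266447187 58.325870633125305
0.1 [-0.2 -0.2  0.2] 0.1 44.2
0.2 [-0.4 -1.1 -0.1] 0.1 44.6
0.3 [-0.3 -0.8  0.7] 0.1 45.0
0.4 [-0.8 -0.2  0.1] 0.2 45.4
0.5 [-1.5 -0.7  0.6] 0.5 45.8
0.6 [ 0.1  0.  -0.1] 0.0 46.2
0.7 [ 0.8  0.3 -1.2] 0.7 46.6
0.8 [-0.6 -0.1 -0.3] 0.0 47.0
0.9 [-0.3 -0.5 -0.5] 0.3 47.4
1.0 [-0.2 -0.3 -0.3] 0.3 47.8
1.1 [-1.1  0.3  0.6] 0.3 48.2
1.2 [-1.  -0.9  0.1] 0.4 48.6
1.3 [-1.  -1.1  0.6] 0.4 49.0
1.4 [-1.  -0.1  0.8] 0.4 49.4
1.5 [-0.9  0.1  0.1] 0.4 49.8
gap 0.014507602776117002 58.348628282547 [-0.65074104  0.33256254  0.13295174] 49.9917
```

View pics/c4.png

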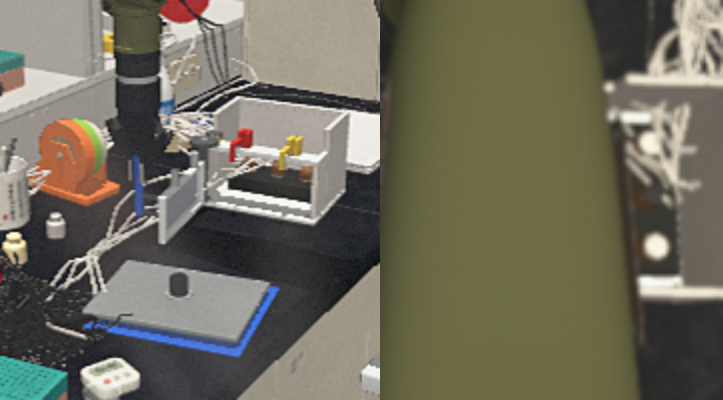

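The gate stands wide open at (180,205) in the crop with its handle gripped (14.5 mm gap). The catches are squeezed and the lid is flat on the mat, so I'm handing in.

Run:
```python
from h import *
env.pause(.3); print(env.sign_off())
```

```text
the job is handed in; nothing more can be done
None
```

The job is handed in after about 50 s of the 72 s: the lid lies flat on the mat, yellow then red are squeezed, and the gripper holds the gate wide open at about 1.5 rad; the first gate swing missed the handle and a second stopped at a wrist joint limit, so it took three tries.

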